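Pack the capped spray cans into the colour-coded caddy

TASK

The stencil workshop is over: pack the three spray cans that still have their caps into the grey caddy, each standing upright in the cup of its cap's colour. Set them down gently rather than dropping them, keep every can upright all along, and leave the uncapped empty cans, the tape and the paint tub where they stand.

Things in the scene. Friction and masses are not known exactly. Their poses are not given: they have to be found in the camera images.
- can_pink: full spray can with its pink cap on, upright and loose: round steel body 50 mm in diameter, 95 mm tall, with a pink band; above it the round pink cap, 44 mm in diameter, from 100 to 145 mm above the underside (overall height 145 mm); 110 to 220 g. Origin: centre of the underside; z up along the can
- can_teal: full spray can with its blue-green cap on, upright and loose: round steel body 50 mm in diameter, 95 mm tall, with a blue-green band; above it the round blue-green cap, 44 mm in diameter, from 100 to 145 mm above the underside (overall height 145 mm); 110 to 220 g. Origin: centre of the underside; z up along the can
- can_yellow: full spray can with its yellow cap on, upright and loose: round steel body 50 mm in diameter, 95 mm tall, with a yellow band; above it the round yellow cap, 44 mm in diameter, from 100 to 145 mm above the underside (overall height 145 mm); 110 to 220 g. Origin: centre of the underside; z up along the can
- cup_pink: pink open square cup: 78 mm outside, 70 mm inside, 54 mm tall, walls and floor 4 mm. Origin: centre of its underside, 4 mm above the table; x, y along its sides. The three cups stand in a row along their y axes, 95 mm apart, in any colour order, in a grey caddy 100 x 312 mm with side walls 30 mm and end walls 70 mm high; cups and caddy are fixed
- cup_teal: blue-green open square cup: 78 mm outside, 70 mm inside, 54 mm tall, walls and floor 4 mm. Origin: centre of its underside, 4 mm above the table; x, y along its sides. The three cups stand in a row along their y axes, 95 mm apart, in any colour order, in a grey caddy 100 x 312 mm with side walls 30 mm and end walls 70 mm high; cups and caddy are fixed
- cup_yellow: yellow open square cup: 78 mm outside, 70 mm inside, 54 mm tall, walls and floor 4 mm. Origin: centre of its underside, 4 mm above the table; x, y along its sides. The three cups stand in a row along their y axes, 95 mm apart, in any colour order, in a grey caddy 100 x 312 mm with side walls 30 mm and end walls 70 mm high; cups and caddy are fixed
- empty_pink: used-up spray can without a cap, upright and loose: steel body 50 mm in diameter, 95 mm tall, with a pink band and a thin pink ring at the shoulder, but a bare metal dome and small white nozzle on top (123 mm overall); 70 g, easily knocked over; stays where it is. Origin: centre of the underside, z up
- empty_yellow: used-up spray can without a cap, upright and loose: steel body 50 mm in diameter, 95 mm tall, with a yellow band and a thin yellow ring at the shoulder, but a bare metal dome and small white nozzle on top (123 mm overall); 70 g, easily knocked over; stays where it is. Origin: centre of the underside, z up
- tape: roll of beige masking tape lying flat and loose: outside diameter 96 mm, hole 76 mm, 25 mm tall. Origin: centre of the underside. A bystander
- tub: white paint tub with a blue lid, standing loose: 90 mm in diameter, 78 mm tall, 450 g. Origin: centre of the underside. A bystander
Things that resemble listed ones, but are neither listed nor needed, are in the scene too. What is shaped like the can_pink but purple is not meant.

How it is judged:
At the end, for the whole second after the job is handed in: Each capped can stands in the cup of its own colour, its foot on the cup's floor (within about 6 mm), its axis within 18 mm of the cup's centre, leaning less than 7 degrees, at rest and released; the two empties still upright, and empties, tape and tub within 30 mm of where they started (horizontal distance between can_pink and cup_pink below 0.018 m and z of can_pink in the frame of cup_pink below 0.01 m and angle between each of can_pink, can_teal, can_yellow, empty_pink, empty_yellow's own z axis and vertical below 0.12 rad and linear speed of each of can_pink, can_teal, can_yellow below 0.02 m/s and angular speed of each of can_pink, can_teal, can_yellow below 0.2 rad/s and horizontal distance between can_teal and cup_teal below 0.018 m and z of can_teal in the frame of cup_teal below 0.01 m and horizontal distance between can_yellow and cup_yellow below 0.018 m and z of can_yellow in the frame of cup_yellow below 0.01 m and distance of each of empty_pink, empty_yellow, tape, tub from where it was at the start of the episode below 0.03 m); the robot touches nothing.
It fails at once if an empty can, the tape or the tub was moved more than 30 mm (distance of any of empty_pink, empty_yellow, tape, tub from where it was at the start of the episode above 0.03 m).
It fails at once if a spray can, full or empty, was tipped by more than 35 degrees (angle between any of can_pink, can_teal, can_yellow, empty_pink, empty_yellow's own z axis and vertical above 0.61 rad).
It fails at once if a can was dropped into a cup (it fell faster than 0.6 m/s inside the cup) ((horizontal distance between can_pink and cup_pink below 0.03 m and z of can_pink in the frame of cup_pink below 0.05 m and linear speed of can_pink above 0.6 m/s) or (horizontal distance between can_pink and cup_teal below 0.03 m and z of can_pink in the frame of cup_teal below 0.05 m and linear speed of can_pink above 0.6 m/s) or (horizontal distance between can_pink and cup_yellow below 0.03 m and z of can_pink in the frame of cup_yellow below 0.05 m and linear speed of can_pink above 0.6 m/s) or (horizontal distance between can_teal and cup_pink below 0.03 m and z of can_teal in the frame of cup_pink below 0.05 m and linear speed of can_teal above 0.6 m/s) or (horizontal distance between can_teal and cup_teal below 0.03 m and z of can_teal in the frame of cup_teal below 0.05 m and linear speed of can_teal above 0.6 m/s) or (horizontal distance between can_teal and cup_yellow below 0.03 m and z of can_teal in the frame of cup_yellow below 0.05 m and linear speed of can_teal above 0.6 m/s) or (horizontal distance between can_yellow and cup_pink below 0.03 m and z of can_yellow in the frame of cup_pink below 0.05 m and linear speed of can_yellow above 0.6 m/s) or (horizontal distance between can_yellow and cup_teal below 0.03 m and z of can_yellow in the frame of cup_teal below 0.05 m and linear speed of can_yellow above 0.6 m/s) or (horizontal distance between can_yellow and cup_yellow below 0.03 m and z of can_yellow in the frame of cup_yellow below 0.05 m and linear speed of can_yellow above 0.6 m/s)).
It also fails if it takes over 88 s, if anything falls off the work surface, if the arm or the gripper's body presses on something with over 40 N, if the wrist force passes 120 N, or if a joint passes its speed limit or range.

ROBOT

A 6-joint arm with a two-finger parallel gripper is mounted at the origin on the work surface. World frame = base frame: x ahead of the robot, y to its left, z up, the work surface at z = 0. Lengths are in m, angles in rad, forces in N, time in s.
With the tool pointing down it reaches from about 0.325 to 0.85 m from the base axis. Payload 15.5 kg.
Tool frame: the origin (TCP) lies midway between the tips of the shut fingers; the grasp point (between the pads) lies 19 mm behind it; z points along the fingers, y is the line along which they close (so a half turn about z gives the same grasp; the last joint's range is limited). The gripper opens to 91 mm and grips with 3 to 60 N. Pads are 32 mm wide; open, the fingers measure 118 mm over their backs; the gripper's body (76 mm by 178 mm) begins 60 mm behind the grasp point.
Start: joints at [1.014, 0.494, 1.345, -0, 1.302, -0.096], TCP at [0.278, 0.56, 0.214] pointing down, gripper open.
Joint ranges: [-2.91, 2.91], [-0.82, 2.16], [0.22, 2.67], [-1.22, 4.37], [0.12, 2.79], [-3.08, 3.08]. Speed limits (rad/s): [1.89, 1.89, 2.57, 3.01, 3.01, 3.01].

INTERFACE

Orientations are given as a 3x3 rotation matrix whose columns are the frame's x, y, z axes.
In Python, from plant import bot, read_camera, camera_model gives the robot as it stands.
- The arm moves only by the tool step_arm, never from a script. Its argument "increments" is a list of rows, each a list of 2 entries, a list of its own where there are three numbers: the shift along the world's x, y, z in mm, then the turn, a rotation vector about the world's x, y, z in rad. In form: [[[dx, dy, dz], [wx, wy, wz]], ...]. A call has 1 to 8 rows; each row is the pose to reach, as a shift and turn from the pose commanded when the call began; what a row does not reach only later rows make up. A row lasts 1/12 s, in which the tool goes at most 41.7 mm and 7.16 degrees, less where a joint would pass 70% of its speed; a pose out of reach is approached as far as the arm can. A call with a gripper value outside its range is refused whole. "jaw" is the opening, from 0 (shut) to 1 (fully open), set as the call begins (left out, the last holds). The fingers move at their own pace and stop on an object; "squeeze" is the grip in N (left out, the last holds). Time passes only in rows, so rows that repeat a pose let the fingers close. It gives the time, the measured TCP pose, the force, the opening and the grip force at its end, in the units of the state.
- bot.sense(): the state, without advancing time (a new reading comes with each control period).
- read_camera(name): name is "side" or "top" or "wrist"; returns (picture, depth): 384x512x3 uint8, red, green, blue; 384x512 float32, m along the optical axis (not along the pixel's ray), 0 where there is no reading.
- camera_model(name): a dict with "mtx" (3x3 intrinsics, pixels), "xyz" and "attitude" of the camera in the world. Camera axes: x right, y down, z forward; pixel columns grow to the right and rows downward; lengths in m; the calibration is good to about 2 mm. A picture is of the moment at which its call begins: read the wrist's pose just before it. camera_model takes no time and is no camera call; for the wrist camera it gives the pose at the moment of the call.
- bot.hand_in(): hands the job in; it is judged then, once.
The state is a dict: "time_s": time; "joint_pos": joint angles; "dq": joint speeds; "tau": joint torques, N m; "eef_pos": TCP position; "tcp_rot": TCP orientation; "ft_force": force on the tool from outside, world axes, zero at the start; "wrist_torque": the same for the moment, N m; "finger_gap": finger opening in m; "gripper_force": force on a finger pad.
Only numpy, scipy, OpenCV 4.12 (cv2) and the standard library are available. Lean on these libraries where they do the work, as an engineer would, in place of code of your own. Each camera call takes 0.05 s, during which the arm holds its last target. There are 200 camera calls.

## Working session

There is one attempt and no reset: what is moved stays moved. The work goes in short steps, Python scripts to look and compute and a tool call to move; the robot and the scene stay as the last step left them, time stands still between calls to the robot, and variables do not carry over. Pictures are saved under pics/ and viewed, at most 14 in all, crops included, and the job is handed in when it is done.

Besides the shell and the picture viewer there is one more tool, called by a JSON object that holds its "name" and its "arguments". step_arm: Moves the arm, as the interface text tells. Its arguments: {"type":"object","properties":{"increments":{"type":"array","items":{"type":"array"}},"jaw":{"type":"number"},"squeeze":{"type":"number"}},"required":["increments"]}

```bash
mkdir -p pics; ls; python3 - <<'E'
from plant import bot, read_camera, camera_model
import cv2,numpy as np
s=bot.sense();print(s['time_s'],s['eef_pos'],s['tcp_rot'],s['finger_gap'])
for n in ['top','side']:
    p,d=read_camera(n);cv2.imwrite(f'pics/{n}0.png',p[:,:,::-1]);np.savez(f'{n}0.npz',p=p,d=d)
    m=camera_model(n);print(n,m)
E
```

```text
pics
0.0 [0.27825448 0.55921621 0.21332857] [[-8.95251448e-01  4.45560765e-01 -6.70302087e-04]
 [ 4.45561249e-01  8.95250847e-01 -1.04627409e-03]
 [ 1.33909827e-04 -1.23533903e-03 -9.99999228e-01]] 0.09092771750800979
top {'mtx': array([[417.80173928,   0.        , 257.00017786],
       [  0.        , 417.80173928, 191.19085818],
       [  0.        ,   0.        ,   1.        ]]), 'xyz': array([0.32272333, 0.01063678, 1.20270795]), 'attitude': array([[ 1.01214532e-02, -9.86476800e-01,  1.63588138e-01],
       [-9.99948535e-01, -1.00989141e-02,  9.69433664e-04],
       [ 6.95738736e-04, -1.63589531e-01, -9.86528247e-01]])}
side {'mtx': array([[371.97661649,   0.        , 258.09054376],
       [  0.        , 371.97661649, 192.73054871],
       [  0.        ,   0.        ,   1.        ]]), 'xyz': array([ 0.16903474, -0.67406151,  0.55937526]), 'attitude': array([[ 0.88740392, -0.26222059,  0.37914991],
       [-0.46099098, -0.5025057 ,  0.73142009],
       [-0.00126842, -0.82384974, -0.56680685]])}
```

View pics/top0.png

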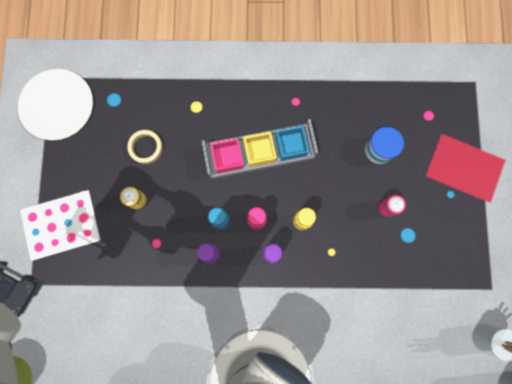

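View pics/side0.png

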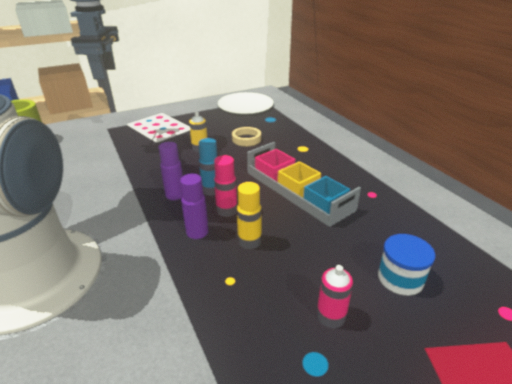

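The top view shows the capped cans teal (218,216), pink (257,217) and yellow (305,217). Purple lookalikes are at (208,253) and (273,253), and the cups pink/yellow/teal at (228,155), (260,149), (293,143). The side view confirms which cans have caps.

```bash
cat > h.py <<'E'
import numpy as np,cv2
from plant import camera_model
def pts(n,d):
    m=camera_model(n);K=m['mtx'];v,u=np.indices(d.shape)
    c=np.stack([(u-K[0,2])/K[0,0]*d,(v-K[1,2])/K[1,1]*d,d],-1)
    return c@m['attitude'].T+m['xyz']
HUE=dict(pink=(165,176),teal=(95,106),yellow=(22,30),purple=(130,150))
def mask(p,c):
    h=cv2.cvtColor(p,cv2.COLOR_RGB2HSV);return (h[...,0]>=HUE[c][0])&(h[...,0]<=HUE[c][1])&(h[...,1]>120)&(h[...,2]>60)
E
python3 - <<'E'
from h import *
f=np.load('top0.npz');p,d=f['p'],f['d'];P=pts('top',d)
for u,v in [(218,216),(257,217),(305,217),(208,253),(273,253),(130,198),(395,203)]:
    print(u,v,cv2.cvtColor(p[v:v+1,u:u+1],cv2.COLOR_RGB2HSV)[0,0],P[v,u].round(3))
    w=np.linalg.norm(P[...,:2]-P[v,u,:2],axis=-1)<.035
    w&=(abs(P[...,2]-P[v,u,2])<.008)&(d>0)
    (c,r)=cv2.minEnclosingCircle(np.argwhere(w)[:,::-1].astype(np.float32))
    print('  top',P[w].mean(0).round(4),w.sum(),np.ptp(P[w],axis=0).round(3))
# cups: rim pixels at z~0.058
for c in ['pink','yellow','teal']:
    q={'pink':(228,155),'yellow':(260,149),'teal':(293,143)}[c]
    w=np.linalg.norm(P[...,:2]-P[q[1],q[0],:2],axis=-1)<.07
    m=w&mask(p,c)
    r=m&(P[...,2]>.05)&(P[...,2]<.066); fl=m&(P[...,2]<.016)
    rect=cv2.minAreaRect(P[r][:,:2].astype(np.float32)*1000)
    print(c,r.sum(),rect,'floor',P[fl].mean(0).round(4))
E
```

```text
218 216 [ 99 161 165] [0.434 0.11  0.141]
  top [0.4328 0.1126 0.1435] 231 [0.042 0.041 0.014]
257 217 [162 152 247] [0.432 0.011 0.14 ]
  top [0.4339 0.0113 0.1434] 230 [0.042 0.041 0.012]
305 217 [ 30 114 247] [ 0.433 -0.111  0.147]
  top [ 0.4335 -0.116   0.1435] 224 [0.042 0.041 0.012]
208 253 [137 137 154] [0.34  0.133 0.143]
  top [0.3415 0.138  0.1435] 241 [0.042 0.041 0.015]
273 253 [138 140 220] [ 0.342 -0.03   0.144]
  top [ 0.3418 -0.0306  0.1435] 231 [0.04 0.04 0.01]
130 198 [ 90   7 215] [0.482 0.347 0.11 ]
  top [0.4877 0.3504 0.1066] 107 [0.038 0.034 0.014]
395 203 [ 80   3 239] [ 0.476 -0.353  0.11 ]
  top [ 0.474  -0.358   0.1058] 114 [0.04  0.034 0.016]
pink 171 ((618.1345825195312, 98.10871887207031), (79.12633514404297, 77.64613342285156), 11.899882316589355) floor [0.6254 0.1013 0.0068]
yellow 169 ((637.1734619140625, 5.6833648681640625), (79.5453109741211, 77.21944427490234), 11.417762756347656) floor [0.6452 0.0064 0.0071]
teal 179 ((657.8926391601562, -87.64920043945312), (79.51040649414062, 78.25589752197266), 11.786860466003418) floor [ 0.6657 -0.0893  0.0071]
```

{"name": "step_arm", "arguments": {"increments": [[[12, -35, 0], [0, 0, 0.06]], [[24, -70, 0], [0, 0, 0.12]], [[36, -105, 0], [0, 0, 0.18]], [[48, -140, 0], [0, 0, 0.24]], [[60, -175, 0], [0, 0, 0.3]], [[72, -210, 0], [0, 0, 0.36]], [[84, -245, 0], [0, 0, 0.42]], [[96, -280, 0], [0, 0, 0.464]]], "jaw": 1}}

```text
time_s: 0.77
eef_pos: [0.3745, 0.2778, 0.2138]
tcp_rot: [[-1.0, -0.006, -0.0], [-0.006, 1.0, -0.0], [0.0, -0.0, -1.0]]
ft_force: [1.1, 0.5, 0.5]
finger_gap: 0.0916
gripper_force: 0.0
```

{"name": "step_arm", "arguments": {"increments": [[[12, -35, 0], [0, 0, 0]], [[24, -70, 0], [0, 0, 0]], [[36, -105, 0], [0, 0, 0]], [[48, -140, 0], [0, 0, 0]], [[58, -167, 0], [0, 0, 0]], [[58, -167, 0], [0, 0, 0]], [[58, -167, 0], [0, 0, 0]], [[58, -167, 0], [0, 0, 0]]]}}

```text
time_s: 1.43
eef_pos: [0.4322, 0.1128, 0.2138]
tcp_rot: [[-1.0, -0.002, -0.001], [-0.002, 1.0, 0.0], [0.001, 0.0, -1.0]]
ft_force: [-0.3, -0.1, -0.1]
finger_gap: 0.0911
gripper_force: 0.0
```

```bash
python3 - <<'E'
from h import *
from plant import read_camera
m=camera_model('wrist');print(m['xyz'])
p,d=read_camera('wrist');cv2.imwrite('pics/w1.png',p[:,:,::-1])
P=pts('wrist',d);w=mask(p,'teal')&(abs(P[...,2]-.145)<.006);print(w.sum(),P[w].mean(0),np.ptp(P[w],axis=0))
E
```

```text
[0.35526621 0.11298521 0.38414256]
263 [0.4273606  0.10997577 0.14327987] [0.04227808 0.04194716 0.00705229]
```

View pics/w1.png

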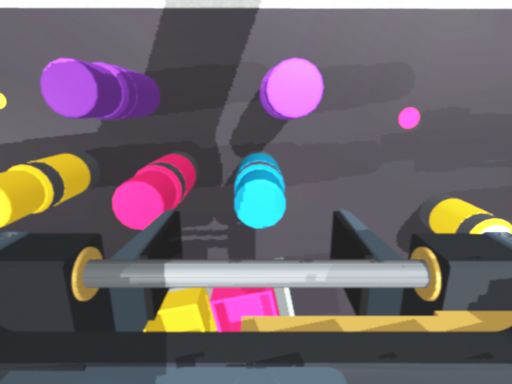

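The wrist view shows the teal cap at (260,205), centred between the open fingers and clear of the pink and purple cans. I'll descend and grip.

{"name": "step_arm", "arguments": {"increments": [[[-1, -1, -20], [0, 0, 0]], [[-1, -1, -45], [0, 0, 0]], [[-1, -1, -70], [0, 0, 0]], [[-1, -1, -95], [0, 0, 0]], [[-1, -1, -108], [0, 0, 0]], [[-1, -1, -110], [0, 0, 0]], [[-1, -1, -110], [0, 0, 0]], [[-1, -1, -110], [0, 0, 0]]]}}

```text
time_s: 2.15
eef_pos: [0.4317, 0.1122, 0.1046]
tcp_rot: [[-1.0, -0.003, 0.001], [-0.003, 1.0, 0.0], [-0.001, 0.0, -1.0]]
ft_force: [1.1, 0.2, 0.1]
finger_gap: 0.0912
gripper_force: 0.0
```

{"name": "step_arm", "arguments": {"increments": [[[0, 0, 0], [0, 0, 0]], [[0, 0, 0], [0, 0, 0]], [[0, 0, 0], [0, 0, 0]], [[0, 0, 0], [0, 0, 0]], [[0, 0, 0], [0, 0, 0]], [[0, 0, 0], [0, 0, 0]], [[0, 0, 0], [0, 0, 0]], [[0, 0, 0], [0, 0, 0]]], "jaw": 0, "squeeze": 25}}

```text
time_s: 2.82
eef_pos: [0.4315, 0.1115, 0.1039]
tcp_rot: [[-1.0, -0.002, -0.0], [-0.002, 1.0, -0.0], [0.0, -0.0, -1.0]]
ft_force: [0.0, 0.3, 0.4]
finger_gap: 0.0435
gripper_force: 25.0
```

{"name": "step_arm", "arguments": {"increments": [[[0, 0, 10], [0, 0, 0]], [[0, 0, 30], [0, 0, 0]], [[0, 0, 55], [0, 0, 0]], [[0, 0, 80], [0, 0, 0]], [[5, -5, 100], [0, 0, 0]], [[20, -18, 105], [0, 0, 0]], [[40, -36, 105], [0, 0, 0]], [[64, -57, 105], [0, 0, 0]]]}}

```text
time_s: 3.48
eef_pos: [0.4956, 0.0543, 0.2096]
tcp_rot: [[-1.0, -0.003, 0.001], [-0.003, 1.0, 0.0], [-0.001, 0.0, -1.0]]
ft_force: [1.5, 0.8, -0.9]
finger_gap: 0.0442
gripper_force: 24.9
```

{"name": "step_arm", "arguments": {"increments": [[[26, -23, 0], [0, 0, 0]], [[52, -46, 0], [0, 0, 0]], [[78, -69, 0], [0, 0, 0]], [[104, -92, 0], [0, 0, 0]], [[128, -113, 0], [0, 0, 0]], [[146, -129, 0], [0, 0, 0]], [[157, -139, 0], [0, 0, 0]], [[162, -143, 0], [0, 0, 0]]]}}

```text
time_s: 4.15
eef_pos: [0.6585, -0.0901, 0.2081]
tcp_rot: [[-1.0, -0.001, -0.0], [-0.001, 1.0, -0.0], [0.0, -0.0, -1.0]]
ft_force: [-0.1, -0.4, -1.4]
finger_gap: 0.0432
gripper_force: 24.9
```

{"name": "step_arm", "arguments": {"increments": [[[0, 0, 0], [0, 0, 0]], [[0, 0, 0], [0, 0, 0]], [[0, 0, 0], [0, 0, 0]], [[0, 0, 0], [0, 0, 0]]]}}

```text
time_s: 4.48
eef_pos: [0.6568, -0.0876, 0.2091]
tcp_rot: [[-1.0, -0.003, -0.0], [-0.003, 1.0, 0.0], [0.0, 0.0, -1.0]]
ft_force: [-0.7, -0.4, -0.8]
finger_gap: 0.0439
gripper_force: 24.9
```

```bash
python3 - <<'E'
from h import *
from plant import read_camera
for n in ['side','top']:
    p,d=read_camera(n);cv2.imwrite(f'pics/{n}2.png',p[:,:,::-1])
E
```

```text
(no output)
```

View pics/side2.png

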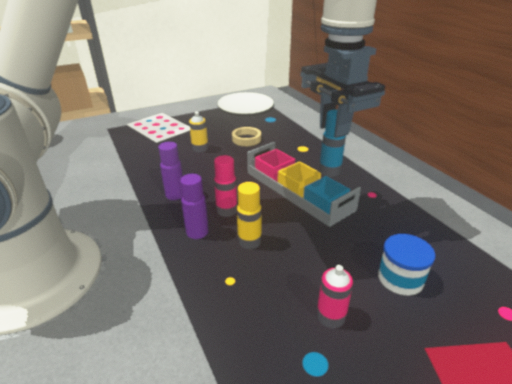

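The teal can (333,150) hangs upright above the teal cup; everything else is undisturbed. I'll lower it.

{"name": "step_arm", "arguments": {"increments": [[[0, 0, -10], [0, 0, 0]], [[0, 0, -25], [0, 0, 0]], [[0, 0, -42], [0, 0, 0]], [[0, 0, -58], [0, 0, 0]], [[0, 0, -72], [0, 0, 0]], [[0, 0, -82], [0, 0, 0]], [[0, 0, -88], [0, 0, 0]], [[0, 0, -91], [0, 0, 0]]]}}

```text
time_s: 5.25
eef_pos: [0.657, -0.0883, 0.1169]
tcp_rot: [[-1.0, -0.002, -0.001], [-0.002, 1.0, 0.0], [0.001, 0.0, -1.0]]
ft_force: [0.7, -0.4, -1.0]
finger_gap: 0.0434
gripper_force: 24.9
```

{"name": "step_arm", "arguments": {"increments": [[[0, 0, -1], [0, 0, 0]], [[0, 0, -2], [0, 0, 0]], [[0, 0, -3], [0, 0, 0]], [[0, 0, -4], [0, 0, 0]], [[0, 0, -5], [0, 0, 0]], [[0, 0, -6], [0, 0, 0]], [[0, 0, -6], [0, 0, 0]], [[0, 0, -6], [0, 0, 0]]]}}

```text
time_s: 5.92
eef_pos: [0.6575, -0.0885, 0.112]
tcp_rot: [[-1.0, -0.002, 0.0], [-0.002, 1.0, -0.0], [-0.0, -0.0, -1.0]]
ft_force: [-0.4, -0.1, -2.1]
finger_gap: 0.0434
gripper_force: 24.9
```

{"name": "step_arm", "arguments": {"increments": [[[0, 0, -0.5], [0, 0, 0]], [[0, 0, -1], [0, 0, 0]], [[0, 0, -1], [0, 0, 0]], [[0, 0, -1], [0, 0, 0]]]}}

```text
time_s: 6.25
eef_pos: [0.6579, -0.0883, 0.1118]
tcp_rot: [[-1.0, -0.002, 0.001], [-0.002, 1.0, 0.0], [-0.001, 0.0, -1.0]]
ft_force: [-1.5, 2.2, 8.9]
finger_gap: 0.0432
gripper_force: 25.0
```

Contact is felt, so I'll release.

{"name": "step_arm", "arguments": {"increments": [[[0, 0, 0], [0, 0, 0]], [[0, 0, 0], [0, 0, 0]], [[0, 0, 0], [0, 0, 0]], [[0, 0, 0], [0, 0, 0]], [[0, 0, 0], [0, 0, 0]], [[0, 0, 0], [0, 0, 0]]], "jaw": 0.7}}

```text
time_s: 6.75
eef_pos: [0.6574, -0.0885, 0.1108]
tcp_rot: [[-1.0, -0.002, -0.0], [-0.002, 1.0, -0.0], [0.0, -0.0, -1.0]]
ft_force: [0.8, 0.2, 0.5]
finger_gap: 0.064
gripper_force: 0.0
```

{"name": "step_arm", "arguments": {"increments": [[[0, 0, 10], [0, 0, 0]], [[0, 0, 30], [0, 0, 0]], [[0, 0, 60], [0, 0, 0]], [[0, 0, 90], [0, 0, 0]], [[-15, 7, 105], [0, 0, 0]], [[-40, 18, 105], [0, 0, 0]], [[-72, 32, 105], [0, 0, 0]], [[-104, 46, 105], [0, 0, 0]]]}}

```text
time_s: 7.42
eef_pos: [0.5525, -0.0422, 0.2168]
tcp_rot: [[-1.0, -0.002, 0.001], [-0.002, 1.0, -0.0], [-0.001, -0.0, -1.0]]
ft_force: [-0.8, -0.2, -0.3]
finger_gap: 0.064
gripper_force: 0.0
```

{"name": "step_arm", "arguments": {"increments": [[[-32, 14, 0], [0, 0, 0]], [[-64, 28, 0], [0, 0, 0]], [[-92, 41, 0], [0, 0, 0]], [[-112, 50, 0], [0, 0, 0]], [[-120, 53, 0], [0, 0, 0]], [[-120, 53, 0], [0, 0, 0]], [[-120, 53, 0], [0, 0, 0]], [[-120, 53, 0], [0, 0, 0]]], "jaw": 1}}

```text
time_s: 8.08
eef_pos: [0.435, 0.01, 0.2163]
tcp_rot: [[-1.0, -0.002, 0.001], [-0.002, 1.0, -0.0], [-0.001, -0.0, -1.0]]
ft_force: [0.7, -0.4, 0.1]
finger_gap: 0.0913
gripper_force: 0.0
```

```bash
python3 - <<'E'
from h import *
from plant import read_camera
for n in ['wrist','top']:
    p,d=read_camera(n);cv2.imwrite(f'pics/{n}3.png',p[:,:,::-1]);P=pts(n,d)
    for c,q in [('pink',(.434,.011)),('yellow',(.434,-.116)),('teal',(.658,-.088))]:
        w=(np.linalg.norm(P[...,:2]-q,axis=-1)<.035)&(d>0)&(P[...,2]>.139)&(P[...,2]<.157)
        if w.sum(): print(n,c,w.sum(),P[w].mean(0).round(4),np.ptp(P[w],axis=0).round(3))
E
```

```text
wrist pink 2009 [0.4338 0.0148 0.1441] [0.043 0.043 0.008]
wrist yellow 2065 [ 0.4335 -0.111   0.144 ] [0.042 0.043 0.008]
top yellow 99 [ 0.4303 -0.1249  0.1434] [0.039 0.026 0.007]
top teal 223 [ 0.6572 -0.0897  0.1508] [0.043 0.04  0.017]
```

{"name": "step_arm", "arguments": {"increments": [[[-1, 3, -20], [0, 0, 0]], [[-1, 3, -45], [0, 0, 0]], [[-1, 3, -70], [0, 0, 0]], [[-1, 3, -95], [0, 0, 0]], [[-1, 3, -109], [0, 0, 0]], [[-1, 3, -112], [0, 0, 0]], [[-1, 3, -112], [0, 0, 0]], [[-1, 3, -112], [0, 0, 0]]]}}

```text
time_s: 8.85
eef_pos: [0.4332, 0.0133, 0.1044]
tcp_rot: [[-1.0, -0.002, 0.0], [-0.002, 1.0, -0.0], [-0.0, -0.0, -1.0]]
ft_force: [-0.3, -0.0, -0.6]
finger_gap: 0.0912
gripper_force: 0.0
```

{"name": "step_arm", "arguments": {"increments": [[[0, 0, 0], [0, 0, 0]], [[0, 0, 0], [0, 0, 0]], [[0, 0, 0], [0, 0, 0]], [[0, 0, 0], [0, 0, 0]], [[0, 0, 0], [0, 0, 0]], [[0, 0, 0], [0, 0, 0]], [[0, 0, 0], [0, 0, 0]], [[0, 0, 0], [0, 0, 0]]], "jaw": 0, "squeeze": 25}}

```text
time_s: 9.52
eef_pos: [0.4324, 0.0136, 0.1039]
tcp_rot: [[-1.0, -0.002, -0.0], [-0.002, 1.0, -0.0], [0.0, -0.0, -1.0]]
ft_force: [-0.7, 0.1, 0.5]
finger_gap: 0.0437
gripper_force: 25.0
```

{"name": "step_arm", "arguments": {"increments": [[[0, 0, 10], [0, 0, 0]], [[0, 0, 30], [0, 0, 0]], [[0, 0, 55], [0, 0, 0]], [[0, 0, 80], [0, 0, 0]], [[5, 2, 100], [0, 0, 0]], [[20, 9, 105], [0, 0, 0]], [[40, 18, 105], [0, 0, 0]], [[65, 30, 105], [0, 0, 0]]]}}

```text
time_s: 10.18
eef_pos: [0.4976, 0.0436, 0.2096]
tcp_rot: [[-1.0, -0.002, 0.0], [-0.002, 1.0, -0.0], [-0.0, -0.0, -1.0]]
ft_force: [0.3, -0.4, -0.6]
finger_gap: 0.0437
gripper_force: 25.0
```

{"name": "step_arm", "arguments": {"increments": [[[28, 13, 0], [0, 0, 0]], [[56, 26, 0], [0, 0, 0]], [[82, 38, 0], [0, 0, 0]], [[102, 47, 0], [0, 0, 0]], [[115, 53, 0], [0, 0, 0]], [[120, 55, 0], [0, 0, 0]], [[120, 55, 0], [0, 0, 0]], [[120, 55, 0], [0, 0, 0]]]}}

```text
time_s: 10.85
eef_pos: [0.6167, 0.0983, 0.2085]
tcp_rot: [[-1.0, -0.002, -0.001], [-0.002, 1.0, -0.0], [0.001, -0.0, -1.0]]
ft_force: [-0.8, -1.0, -1.6]
finger_gap: 0.0439
gripper_force: 25.0
```

{"name": "step_arm", "arguments": {"increments": [[[0, 0, -10], [0, 0, 0]], [[0, 0, -25], [0, 0, 0]], [[0, 0, -42], [0, 0, 0]], [[0, 0, -58], [0, 0, 0]], [[0, 0, -72], [0, 0, 0]], [[0, 0, -82], [0, 0, 0]], [[0, 0, -88], [0, 0, 0]], [[0, 0, -91], [0, 0, 0]]]}}

```text
time_s: 11.52
eef_pos: [0.6168, 0.0983, 0.1171]
tcp_rot: [[-1.0, -0.002, -0.001], [-0.002, 1.0, -0.0], [0.001, -0.0, -1.0]]
ft_force: [-0.1, 0.1, -0.9]
finger_gap: 0.0435
gripper_force: 25.0
```

{"name": "step_arm", "arguments": {"increments": [[[0, 0, -1], [0, 0, 0]], [[0, 0, -2], [0, 0, 0]], [[0, 0, -3], [0, 0, 0]], [[0, 0, -4], [0, 0, 0]], [[0, 0, -5], [0, 0, 0]], [[0, 0, -6], [0, 0, 0]], [[0, 0, -6], [0, 0, 0]], [[0, 0, -6], [0, 0, 0]]]}}

```text
time_s: 12.18
eef_pos: [0.6175, 0.0986, 0.112]
tcp_rot: [[-1.0, -0.002, 0.0], [-0.002, 1.0, 0.0], [-0.0, 0.0, -1.0]]
ft_force: [0.1, -0.6, -0.6]
finger_gap: 0.0438
gripper_force: 25.0
```

{"name": "step_arm", "arguments": {"increments": [[[0, 0, -0.5], [0, 0, 0]], [[0, 0, -1], [0, 0, 0]], [[0, 0, -1], [0, 0, 0]], [[0, 0, -1], [0, 0, 0]]]}}

```text
time_s: 12.52
eef_pos: [0.6179, 0.0987, 0.1119]
tcp_rot: [[-1.0, -0.002, 0.001], [-0.002, 1.0, 0.0], [-0.001, 0.0, -1.0]]
ft_force: [-2.9, 0.9, 11.9]
finger_gap: 0.0433
gripper_force: 25.0
```

{"name": "step_arm", "arguments": {"increments": [[[0, 0, 0], [0, 0, 0]], [[0, 0, 0], [0, 0, 0]], [[0, 0, 0], [0, 0, 0]], [[0, 0, 0], [0, 0, 0]], [[0, 0, 0], [0, 0, 0]], [[0, 0, 0], [0, 0, 0]]], "jaw": 0.7}}

```text
time_s: 13.02
eef_pos: [0.6174, 0.0985, 0.1108]
tcp_rot: [[-1.0, -0.002, -0.0], [-0.002, 1.0, -0.0], [0.0, -0.0, -1.0]]
ft_force: [-0.7, 0.9, 0.5]
finger_gap: 0.064
gripper_force: 0.0
```

{"name": "step_arm", "arguments": {"increments": [[[0, 0, 10], [0, 0, 0]], [[0, 0, 30], [0, 0, 0]], [[0, 0, 60], [0, 0, 0]], [[0, 0, 90], [0, 0, 0]], [[-10, -11, 105], [0, 0, 0]], [[-28, -32, 105], [0, 0, 0]], [[-50, -57, 105], [0, 0, 0]], [[-72, -83, 105], [0, 0, 0]]]}}

```text
time_s: 13.68
eef_pos: [0.5448, 0.0151, 0.2169]
tcp_rot: [[-1.0, -0.003, 0.001], [-0.003, 1.0, -0.0], [-0.001, -0.0, -1.0]]
ft_force: [1.0, -0.9, -0.2]
finger_gap: 0.0643
gripper_force: 0.0
```

{"name": "step_arm", "arguments": {"increments": [[[-24, -27, 0], [0, 0, 0]], [[-48, -55, 0], [0, 0, 0]], [[-72, -83, 0], [0, 0, 0]], [[-94, -108, 0], [0, 0, 0]], [[-108, -124, 0], [0, 0, 0]], [[-112, -129, 0], [0, 0, 0]], [[-112, -129, 0], [0, 0, 0]], [[-112, -129, 0], [0, 0, 0]]], "jaw": 1}}

```text
time_s: 14.35
eef_pos: [0.4339, -0.1135, 0.2164]
tcp_rot: [[-1.0, -0.001, 0.001], [-0.001, 1.0, -0.0], [-0.001, -0.0, -1.0]]
ft_force: [0.3, 1.1, -0.1]
finger_gap: 0.0915
gripper_force: 0.0
```

```bash
python3 - <<'E'
from h import *
from plant import read_camera
for n in ['wrist','top']:
    p,d=read_camera(n);cv2.imwrite(f'pics/{n}4.png',p[:,:,::-1]);P=pts(n,d)
    for c,q in [('pink',(.618,.098)),('yellow',(.434,-.113)),('teal',(.658,-.088))]:
        w=(np.linalg.norm(P[...,:2]-q,axis=-1)<.035)&(d>0)&(P[...,2]>.139)&(P[...,2]<.157)
        if w.sum(): print(n,c,w.sum(),P[w].mean(0).round(4),np.ptp(P[w],axis=0).round(3))
E
```

```text
wrist yellow 2006 [ 0.4339 -0.1122  0.1441] [0.043 0.043 0.007]
top pink 225 [0.6176 0.0956 0.1511] [0.042 0.042 0.017]
top yellow 27 [ 0.4313 -0.104   0.1435] [0.033 0.023 0.008]
top teal 227 [ 0.6573 -0.0897  0.1509] [0.042 0.041 0.017]
```

{"name": "step_arm", "arguments": {"increments": [[[0, 0, -20], [0, 0, 0]], [[0, 0, -45], [0, 0, 0]], [[0, 0, -70], [0, 0, 0]], [[0, 0, -95], [0, 0, 0]], [[0, 0, -109], [0, 0, 0]], [[0, 0, -112], [0, 0, 0]], [[0, 0, -112], [0, 0, 0]], [[0, 0, -112], [0, 0, 0]]]}}

```text
time_s: 15.12
eef_pos: [0.4342, -0.1132, 0.1045]
tcp_rot: [[-1.0, -0.003, 0.0], [-0.003, 1.0, -0.0], [-0.0, -0.0, -1.0]]
ft_force: [0.2, 0.2, -0.3]
finger_gap: 0.0914
gripper_force: 0.0
```

{"name": "step_arm", "arguments": {"increments": [[[0, 0, 0], [0, 0, 0]], [[0, 0, 0], [0, 0, 0]], [[0, 0, 0], [0, 0, 0]], [[0, 0, 0], [0, 0, 0]], [[0, 0, 0], [0, 0, 0]], [[0, 0, 0], [0, 0, 0]], [[0, 0, 0], [0, 0, 0]], [[0, 0, 0], [0, 0, 0]]], "jaw": 0, "squeeze": 25}}

```text
time_s: 15.78
eef_pos: [0.4335, -0.1135, 0.1039]
tcp_rot: [[-1.0, -0.002, 0.0], [-0.002, 1.0, -0.0], [-0.0, -0.0, -1.0]]
ft_force: [0.6, 0.8, 1.2]
finger_gap: 0.0434
gripper_force: 25.0
```

{"name": "step_arm", "arguments": {"increments": [[[0, 0, 10], [0, 0, 0]], [[0, 0, 30], [0, 0, 0]], [[0, 0, 55], [0, 0, 0]], [[0, 0, 80], [0, 0, 0]], [[5, 3, 100], [0, 0, 0]], [[20, 12, 105], [0, 0, 0]], [[40, 23, 105], [0, 0, 0]], [[64, 37, 105], [0, 0, 0]]]}}

```text
time_s: 16.45
eef_pos: [0.4977, -0.0764, 0.2096]
tcp_rot: [[-1.0, -0.001, 0.001], [-0.001, 1.0, -0.0], [-0.001, -0.0, -1.0]]
ft_force: [0.4, -1.1, -1.0]
finger_gap: 0.0439
gripper_force: 25.0
```

{"name": "step_arm", "arguments": {"increments": [[[28, 16, 0], [0, 0, 0]], [[56, 33, 0], [0, 0, 0]], [[84, 49, 0], [0, 0, 0]], [[110, 64, 0], [0, 0, 0]], [[130, 76, 0], [0, 0, 0]], [[140, 82, 0], [0, 0, 0]], [[140, 82, 0], [0, 0, 0]], [[140, 82, 0], [0, 0, 0]]]}}

```text
time_s: 17.12
eef_pos: [0.6371, 0.0058, 0.2082]
tcp_rot: [[-1.0, -0.003, -0.001], [-0.003, 1.0, -0.0], [0.001, -0.0, -1.0]]
ft_force: [-0.7, 0.3, -1.3]
finger_gap: 0.0438
gripper_force: 25.0
```

{"name": "step_arm", "arguments": {"increments": [[[0, 0, -10], [0, 0, 0]], [[0, 0, -25], [0, 0, 0]], [[0, 0, -42], [0, 0, 0]], [[0, 0, -58], [0, 0, 0]], [[0, 0, -72], [0, 0, 0]], [[0, 0, -82], [0, 0, 0]], [[0, 0, -88], [0, 0, 0]], [[0, 0, -91], [0, 0, 0]]]}}

```text
time_s: 17.78
eef_pos: [0.6367, 0.0052, 0.1171]
tcp_rot: [[-1.0, -0.002, -0.001], [-0.002, 1.0, 0.0], [0.001, 0.0, -1.0]]
ft_force: [0.2, -0.1, -1.8]
finger_gap: 0.0433
gripper_force: 25.0
```

{"name": "step_arm", "arguments": {"increments": [[[0, 0, -1], [0, 0, 0]], [[0, 0, -2], [0, 0, 0]], [[0, 0, -3], [0, 0, 0]], [[0, 0, -4], [0, 0, 0]], [[0, 0, -5], [0, 0, 0]], [[0, 0, -6], [0, 0, 0]], [[0, 0, -6], [0, 0, 0]], [[0, 0, -6], [0, 0, 0]]]}}

```text
time_s: 18.45
eef_pos: [0.6375, 0.0056, 0.112]
tcp_rot: [[-1.0, -0.002, 0.0], [-0.002, 1.0, -0.0], [-0.0, -0.0, -1.0]]
ft_force: [0.5, -0.4, -2.4]
finger_gap: 0.0436
gripper_force: 25.0
```

{"name": "step_arm", "arguments": {"increments": [[[0, 0, -0.5], [0, 0, 0]], [[0, 0, -1], [0, 0, 0]], [[0, 0, -1], [0, 0, 0]], [[0, 0, -1], [0, 0, 0]]]}}

```text
time_s: 18.78
eef_pos: [0.6379, 0.0055, 0.112]
tcp_rot: [[-1.0, -0.002, 0.001], [-0.002, 1.0, -0.0], [-0.001, -0.0, -1.0]]
ft_force: [-3.3, 1.2, 12.0]
finger_gap: 0.0431
gripper_force: 25.0
```

{"name": "step_arm", "arguments": {"increments": [[[0, 0, 0], [0, 0, 0]], [[0, 0, 0], [0, 0, 0]], [[0, 0, 0], [0, 0, 0]], [[0, 0, 0], [0, 0, 0]], [[0, 0, 0], [0, 0, 0]], [[0, 0, 0], [0, 0, 0]]], "jaw": 0.68}}

```text
time_s: 19.28
eef_pos: [0.6375, 0.0055, 0.1108]
tcp_rot: [[-1.0, -0.002, -0.0], [-0.002, 1.0, -0.0], [0.0, -0.0, -1.0]]
ft_force: [-0.6, 0.6, 0.8]
finger_gap: 0.0619
gripper_force: 0.0
```

{"name": "step_arm", "arguments": {"increments": [[[0, 0, 10], [0, 0, 0]], [[0, 0, 30], [0, 0, 0]], [[0, 0, 60], [0, 0, 0]], [[0, 0, 90], [0, 0, 0]], [[-20, 0, 110], [0, 0, 0]], [[-50, 0, 120], [0, 0, 0]], [[-80, 0, 120], [0, 0, 0]], [[-110, 0, 120], [0, 0, 0]]]}}

```text
time_s: 19.95
eef_pos: [0.5266, 0.0055, 0.2323]
tcp_rot: [[-1.0, -0.002, 0.002], [-0.002, 1.0, -0.0], [-0.002, -0.0, -1.0]]
ft_force: [0.2, -0.1, -0.4]
finger_gap: 0.0622
gripper_force: 0.0
```

{"name": "step_arm", "arguments": {"increments": [[[-30, 0, 10], [0, 0, 0]], [[-60, 0, 20], [0, 0, 0]], [[-90, 0, 30], [0, 0, 0]], [[-110, 0, 30], [0, 0, 0]], [[-110, 0, 30], [0, 0, 0]], [[-110, 0, 30], [0, 0, 0]]]}}

```text
time_s: 20.45
eef_pos: [0.4172, 0.0055, 0.2619]
tcp_rot: [[-1.0, -0.002, 0.002], [-0.002, 1.0, -0.0], [-0.002, -0.0, -1.0]]
ft_force: [1.4, 0.5, -0.1]
finger_gap: 0.0619
gripper_force: 0.0
```

```bash
python3 - <<'E'
from h import *
from plant import read_camera
for n in ['top','side']:
    p,d=read_camera(n);cv2.imwrite(f'pics/{n}5.png',p[:,:,::-1]);P=pts(n,d)
    for c,q in [('pink',(.618,.098)),('yellow',(.6375,.005)),('teal',(.658,-.088))]:
        w=(np.linalg.norm(P[...,:2]-q,axis=-1)<.035)&(d>0)&(P[...,2]>.139)&(P[...,2]<.157)
        if w.sum(): print(n,c,w.sum(),P[w].mean(0).round(4),np.ptp(P[w],axis=0).round(3))
E
```

```text
top pink 193 [0.6204 0.0954 0.1517] [0.037 0.042 0.015]
top yellow 226 [0.6362 0.0027 0.1508] [0.041 0.042 0.017]
top teal 224 [ 0.6574 -0.0898  0.151 ] [0.043 0.041 0.017]
side pink 174 [0.6187 0.0901 0.1506] [0.045 0.043 0.017]
side yellow 205 [ 0.6373 -0.0032  0.1507] [0.042 0.044 0.018]
side teal 244 [ 0.6578 -0.095   0.151 ] [0.043 0.044 0.017]
```

View pics/side5.png

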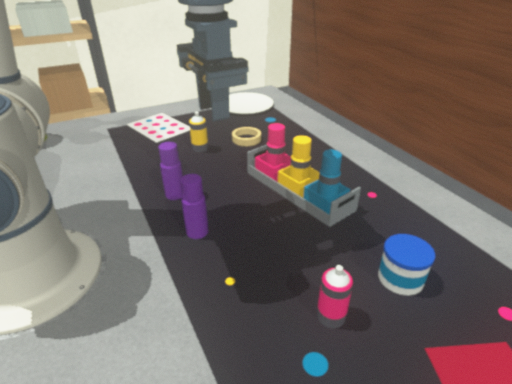

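View pics/top5.png

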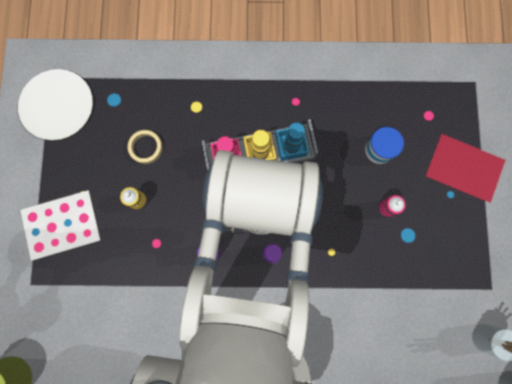

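The side view shows the pink (277,143), yellow (301,155) and teal (331,175) cans upright in their matching cups. The empties, tape and tub have not moved, and the gripper is clear.

```bash
python3 -c "
from plant import bot
print(bot.hand_in())"
```

```text
the job is handed in; nothing more can be done
None
```

I packed the pink, yellow and teal cans upright in their matching cups, left the empties, tape and tub where they stood, and handed the job in at about 20.5 s; no verdict was returned.

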